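Lock the board-repair flip stand with its red pin

ROBOT

A 6-joint arm with a two-finger parallel gripper is mounted at the origin on the work surface. World frame = base frame: x ahead of the robot, y to its left, z up, the work surface at z = 0. Lengths are in mm, angles in rad, forces in N, time in s.
With the tool pointing down it reaches from about 300 to 775 mm from the base axis. Payload 14.6 kg.
Tool frame: the origin (TCP) lies midway between the tips of the shut fingers; the grasp point (between the pads) lies grasp_offset behind it (grasp_offset is the distance from the TCP to the grasp point, in mm); z points along the fingers, y is the line along which they close (so a half turn about z gives the same grasp; the last joint's range is limited). The gripper opens to 94 mm and grips with 3 to 60 N. Pads are 16 mm wide; open, the fingers measure 119 mm over their backs; the gripper's body (75 mm by 177 mm) begins 78 mm behind the grasp point.
Start: joints at [1.155, 0.3, 1.521, -0, 1.321, -0.067], TCP at [187.971, 516.871, 182.246] pointing down, gripper open.
Joint ranges: [-3.03, 3.03], [-0.79, 2.21], [0.23, 2.52], [-1.04, 4.18], [0, 3.07], [-2.55, 2.55]. Speed limits (rad/s): [2.22, 2.22, 2.57, 3.14, 3.14, 3.14].

INTERFACE

Orientations are given as [roll, pitch, yaw] about the fixed x, y, z axes, in that order (R = Rz(yaw) Ry(pitch) Rx(roll)).
In Python, from cell import * gives the robot as it stands. The module is installed in compiled form; this text tells all that it offers.
- The arm moves only by the shell command python3 -m jog 'ROWS' [FORCE]. ROWS is JSON, a list of rows, each a list of 3 entries, a list of its own where there are three numbers: the finger opening in mm, from 0 to 94, then the shift along the tool's x, y, z in units of 50 mm (1.0 is 50 mm), then the turn about the tool's z in units of 180 degrees (1.0 is 180 degrees). In form: [[fingers, [dx, dy, dz], twist], ...]. A call has 1 to 20 rows; each row shifts and turns the commanded pose from where the row before left it, along the tool's axes as they then stand; what a row does not reach is not made up. A row lasts 1/10 s, in which the tool goes at most 50 mm and 8.59 degrees, less where a joint would pass 70% of its speed; a pose out of reach is approached as far as the arm can. A call with a number of a shift or a turn outside -1 to 1 is refused whole. A call with a gripper value outside its range is refused whole. The fingers move at their own pace and stop on an object; FORCE is the grip in N (left out, the last holds). Time passes only in rows, so rows that do not move let the fingers close. It gives the time, the measured TCP pose, the force, the opening and the grip force at its end, in the units of the state.
- read_state(): the state, without advancing time (a new reading comes with each control period).
- camera(name): name is "scene" or "top" or "wrist"; returns the picture (384x512x3 uint8, red, green, blue); there is no depth.
- calibration(name): a dict with "mtx" (3x3 intrinsics, pixels), "cam_to_world" (4x4, takes a point from camera to world coordinates); the wrist camera has in their place "hand_eye" (4x4, takes a point from camera to tool coordinates, whose origin is the TCP and whose axes are the flange's). Camera axes: x right, y down, z forward; pixel columns grow to the right and rows downward; lengths in mm; the calibration is good to about 2 mm. A picture is of the moment at which its call begins: read the wrist's pose just before it. calibration takes no time and is no camera call.
- sign_off(): hands the job in; it is judged then, once.
Trained networks look in the newest picture that a camera, given by its name, has taken for a name from the list of things; names that differ only in an ending like _2 or _b are one class to them, and where a whole thing is asked for, a point or a joint stands for the part that bears it (a point fixed in the world has none). Each returns a list of dicts, best first, with "conf" (0 to 1); they miss things now and then, are a little off and sometimes report something else, mostly with a low value. They report only what shows in the picture. A call takes as long as a camera call. They do not tell look-alikes from the thing itself.
- regions_of(camera, query): "pixels" (384x512 bool, what is visible of it) and "rect" ([centre column, centre row, width, height] in pixels, round what is visible of it).
The state is a dict: "clock": time; "joints": joint angles; "qd": joint speeds; "effort": joint torques, N m; "eef_pos": TCP position; "eef_rot": TCP orientation; "wrist_force": force on the tool from outside, world axes, zero at the start; "moment": the same for the moment, N m; "finger_gap": finger opening in mm; "finger_force": force on a finger pad.
Only numpy, scipy, OpenCV 4.12 (cv2) and the standard library are available. Lean on these libraries where they do the work, as an engineer would, in place of code of your own. Each camera call takes 0.05 s, during which the arm holds its last target. There are 200 camera calls.

TASK

On the power-electronics repair bench, swing the tilted board carrier level by pressing the orange lever down until it comes against its stop, which lines the shaft's hidden cross-hole up with the brass guide cup. Then take the red-handled pin out of the rack and push it down through the cup and shaft until its collar sits on the cup, and let go.

Things in the scene. Friction and masses are not known exactly. Their poses are not given: they have to be found in the camera images.
- shaft (a joint): Angle (rad) of the flip stand's level steel shaft, which carries the orange lever and the blue carrier with a green circuit board. 0 = lever and carrier level, lever on its rubber-topped stop, cross-hole in line with the cup; positive = lever raised (0.45 to 0.75 at the start). Stiff: it stays where it is left; pressing the lever down takes only a few N. It cannot go below 0 (hard stop).
- lever_pad (a point): Point on the top face of the orange lever, on its middle line, 100 mm out from the shaft axis. The lever is a flat bar 36 mm wide and 12 mm thick that ends 120 mm from the axis. It moves with the shaft; its own x axis points from the lever's end to the shaft, z out of the top face.
- cup (a point): Centre of the rim of the brass cup (48 mm across) on the grey bearing block (70 x 50 mm), 115 mm above the bench: a funnel 42 mm wide inside, 24 mm at its foot 15 mm down, then a straight hole, 20 mm in the shaft. z up; y along the shaft towards the carrier; the lever points to -x when level. Shaft axis 50 mm below this point; lever's middle line 60 mm to its -y side.
- lock_pin_grip (a point): Centre of the pin's red handle (upright cylinder, 24 mm diameter, 48 mm tall). Own z up along the pin. A dark collar, 52 mm diameter, has its underside 30 mm below this point; below it a 12 mm steel shank, 82 mm long, pointed. It hangs by the collar in a hole of a white rack (100 mm high, holes 80 mm apart); blue- and green-handled pins beside it are not for this job.
Mind the look-alikes: they are no part of the job. What is shaped like the part that bears lock_pin_grip but brown is not meant.

How it is judged:
By the outcome, as a careful person would: the job done as asked, in the order asked, and still so for the second after the job is handed in, with the robot touching nothing.
It also fails if it takes over 48 s, if anything falls off the work surface, if the arm or the gripper's body presses on something with over 40 N, if the wrist force passes 120 N, or if a joint passes its speed limit or range.

## Working session

There is one attempt and no reset: what is moved stays moved. The work goes in short steps, Python scripts to look and compute and a shell command to move; the robot and the scene stay as the last step left them, time stands still between calls to the robot, and variables do not carry over. Pictures are saved under pics/ and viewed, at most 10 in all, crops included, and the job is handed in when it is done.

```bash
mkdir -p pics; python3 - <<'E'
from cell import *
import cv2,numpy as np
s=read_state();print({k:np.round(v,3).tolist() for k,v in s.items()})
ims=[]
for c in("scene","top"):
    im=camera(c);ims.append(im)
    k=calibration(c);print(c,np.round(k["mtx"],1).tolist(),np.round(k["cam_to_world"],3).tolist())
    for q in("lever_pad","lock_pin_grip","shaft","cup"):
        for r in regions_of(c,q)[:5]:print(c,q,round(r["conf"],2),np.round(r["rect"],0).tolist())
cv2.imwrite("pics/a.png",cv2.resize(ims[0],(800,600))[:,:,::-1])
cv2.imwrite("pics/b.png",cv2.resize(ims[1],(800,600))[:,:,::-1])
print(np.round(calibration("wrist")["hand_eye"],3).tolist(),np.round(calibration("wrist")["mtx"],1).tolist())
E
```

```text
{'clock': 0.0, 'joints': [1.155, 0.3, 1.522, 0.0, 1.321, -0.067], 'qd': [0.001, 0.0, 0.001, 0.0, 0.001, 0.0], 'effort': [-0.003, -53.18, -35.273, 0.071, 0.025, -0.0], 'eef_pos': [187.84, 516.609, 181.679], 'eef_rot': [-3.14, -0.0, 2.793], 'wrist_force': [0.178, 0.247, 0.333], 'moment': [0.013, -0.007, -0.014], 'finger_force': 0.0, 'finger_gap': 93.922}
scene [[474.4, 0.0, 259.3], [0.0, 474.4, 188.9], [0.0, 0.0, 1.0]] [[-0.632, 0.556, -0.54, 1076.767], [0.775, 0.446, -0.447, 402.689], [-0.008, -0.701, -0.713, 882.165], [0.0, 0.0, 0.0, 1.0]]
scene lever_pad 0.79 [357.0, 292.0, 101.0, 152.0]
scene lock_pin_grip 0.87 [161.0, 196.0, 19.0, 45.0]
scene lock_pin_grip 0.84 [199.0, 166.0, 22.0, 43.0]
scene lock_pin_grip 0.71 [239.0, 156.0, 20.0, 37.0]
scene shaft 0.9 [353.0, 293.0, 111.0, 154.0]
scene cup 0.77 [359.0, 299.0, 164.0, 166.0]
top [[447.8, 0.0, 254.9], [0.0, 447.8, 192.5], [0.0, 0.0, 1.0]] [[-0.027, -0.995, 0.1, 436.503], [-0.999, 0.029, 0.015, -58.047], [-0.018, -0.1, -0.995, 1149.585], [0.0, 0.0, 0.0, 1.0]]
top lever_pad 0.94 [147.0, 184.0, 104.0, 88.0]
top lock_pin_grip 0.91 [346.0, 202.0, 25.0, 24.0]
top lock_pin_grip 0.71 [358.0, 154.0, 35.0, 20.0]
top lock_pin_grip 0.62 [337.0, 260.0, 27.0, 27.0]
top shaft 0.56 [149.0, 185.0, 104.0, 91.0]
top cup 0.64 [149.0, 189.0, 133.0, 103.0]
[[0.0, -0.971, -0.241, 69.358], [1.0, 0.0, -0.0, -0.554], [0.0, -0.241, 0.971, -202.351], [0.0, 0.0, 0.0, 1.0]] [[316.1, 0.0, 252.4], [0.0, 316.1, 194.5], [0.0, 0.0, 1.0]]
```

View pics/a.png

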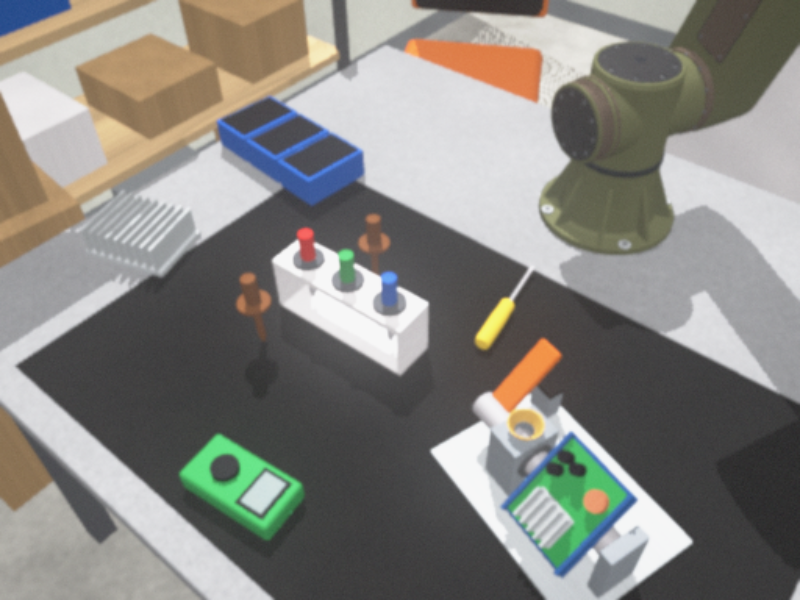

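View pics/b.png

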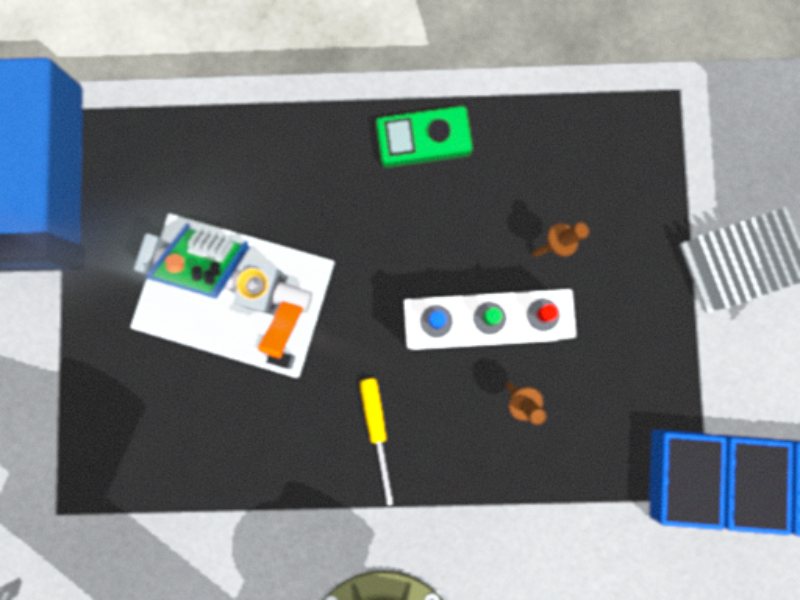

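Scene (800x600 view): the lever is at (528,375), the cup at (526,425) and the rack's red, green and blue pins at (307,245), (347,265) and (390,288). The brown look-alikes are at (375,240) and (253,300). In the top view, red is at (547,312) and the cup at (253,285).
Candidates for the pin: red (547,312), green (493,315), blue (437,320), brown (527,405) and (570,238). I choose red, and will check it in a crop along with the triangulation.

```bash
cat > h.py <<'E'
from cell import *
import cv2,numpy as np
def ray(c,uv,T=None):
    k=calibration(c);T=k["cam_to_world"] if T is None else T
    d=np.linalg.inv(k["mtx"])@[uv[0],uv[1],1];d=T[:3,:3]@d
    return T[:3,3],d/np.linalg.norm(d)
def atz(c,uv,z,T=None):
    o,d=ray(c,uv,T);return o+d*(z-o[2])/d[2]
def wristT(s):
    from scipy.spatial.transform import Rotation as R
    T=np.eye(4);T[:3,:3]=R.from_euler("xyz",s["eef_rot"]).as_matrix();T[:3,3]=s["eef_pos"]
    return T@calibration("wrist")["hand_eye"]
def blob(im,lo,hi,box=None):
    h=cv2.cvtColor(im,cv2.COLOR_RGB2HSV);m=cv2.inRange(h,lo,hi)
    if box:
        b=np.zeros_like(m);b[box[1]:box[3],box[0]:box[2]]=1;m=m*b
    n,l,st,ce=cv2.connectedComponentsWithStats(m)
    i=sorted(range(1,n),key=lambda i:-st[i,4])[:3]
    return [(ce[j].round(1).tolist(),st[j].tolist()) for j in i]
E
python3 - <<'E'
from h import *
import cell
print(getattr(cell,'grasp_offset',None))
t=camera("top");s=camera("scene")
for n,im in(("top",t),("scene",s)):
    h=cv2.cvtColor(im,cv2.COLOR_RGB2HSV)
    print(n,"red",blob(im,(0,190,90),(3,255,255)),blob(im,(175,150,90),(180,255,255))[:1])
    print("gold",blob(im,(18,110,90),(28,255,255)), "orange",blob(im,(6,190,130),(15,255,255)))
for c,uv,z in(("top",(547/1.5625,312/1.5625),154),("scene",(306/1.5625,233/1.5625),154),("top",(253/1.5625,285/1.5625),115),("scene",(526/1.5625,425/1.5625),115),("top",(493/1.5625,315/1.5625),154),("top",(437/1.5625,320/1.5625),154)):print(c,z,atz(c,uv,z).round(1))
a=cv2.resize(t[170:240,80:190],(660,420),interpolation=2);b=cv2.resize(t[140:280,310:390],(240,420),interpolation=2)
cv2.imwrite("pics/c.png",np.hstack([a[:,:500],b])[:,:,::-1])
E
```

```text
18.8
top red [([349.7, 199.9], [344, 195, 12, 10, 73])] [([349.0, 195.0], [349, 195, 1, 1, 1])]
gold [([237.9, 261.5], [230, 241, 18, 44, 212]), ([160.0, 180.4], [152, 172, 19, 19, 186]), ([173.4, 224.5], [170, 223, 8, 4, 17])] orange [([179.5, 208.3], [166, 194, 27, 30, 291]), ([393.2, 145.9], [386, 142, 15, 9, 58]), ([376.6, 150.3], [372, 148, 11, 5, 22])]
scene red [] [([193.0, 154.0], [193, 154, 1, 1, 1])]
gold [([316.0, 208.6], [304, 190, 26, 34, 248]), ([336.3, 268.3], [326, 263, 21, 16, 181]), ([381.0, 328.0], [380, 328, 3, 1, 3])] orange []
top 154 [ 514.8 -254.2  154. ]
scene 154 [ 517.3 -253.2  154. ]
top 115 [570.7 174.  115. ]
scene 115 [577.  180.2 115. ]
top 154 [ 512.7 -177.4  154. ]
top 154 [507.8 -97.5 154. ]
```

View pics/c.png

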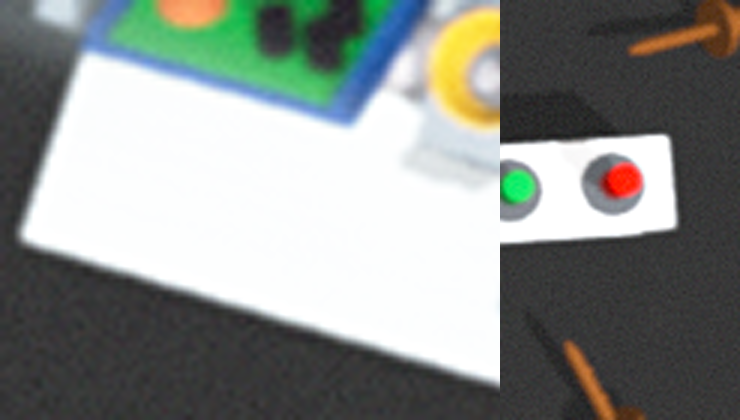

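The crop shows the red-handled pin at (620,180) in the outer rack hole. The brown pins are clearly apart from it. Next I move above the cup for a closer look.

```bash
python3 -m jog '[[94,[-0.6,-0.24,-0.06],0],[94,[-0.6,-0.24,-0.06],0],[94,[-0.6,-0.24,-0.06],0],[94,[-0.6,-0.24,-0.06],0],[94,[-0.6,-0.24,-0.06],0],[94,[-0.6,-0.24,-0.06],0],[94,[-0.6,-0.24,-0.06],0],[94,[-0.6,-0.24,-0.06],0],[94,[-0.6,-0.24,-0.06],0],[94,[-0.6,-0.24,-0.06],0],[94,[-0.6,-0.24,-0.06],0],[94,[-0.6,-0.24,-0.06],0],[94,[-0.6,-0.24,-0.06],0],[94,[-0.6,-0.24,-0.06],0],[94,[-0.6,-0.24,-0.06],0],[94,[-0.6,-0.24,-0.06],0],[94,[0,0,0],0],[94,[0,0,0],0]]'
python3 - <<'E'
from h import *
s=read_state();w=camera("wrist");T=wristT(s)
print(s["eef_pos"].round(1) if hasattr(s["eef_pos"],"round") else s["eef_pos"],s["eef_rot"])
for b in blob(w,(17,100,70),(29,255,255)):print(b,atz("wrist",(b[1][0]+b[1][2]/2-.5,b[1][1]+b[1][3]/2-.5),115,T).round(1))
print(blob(w,(6,170,100),(15,255,255)))
cv2.imwrite("pics/d.png",w[:,:,::-1])
E
```

```text
clock: 2.4
eef_pos: [573.4, 172.2, 229.9]
eef_rot: [-3.141, -0.001, 2.792]
wrist_force: [0.5, 0.4, -0.0]
finger_gap: 93.7
finger_force: 0.0
[573.4 172.2 229.9] [-3.14144292e+00 -5.09122980e-04  2.79180920e+00]
([380.5, 367.8], [224, 357, 288, 17, 3090]) [825.9 225.6 115. ]
([71.6, 65.4], [39, 23, 66, 85, 2014]) [406.   51.6 115. ]
([46.8, 309.0], [31, 276, 42, 66, 1291]) [629.1 -91.8 115. ]
[([193.7, 128.0], [166, 89, 53, 83, 3029])]
```

View pics/d.png

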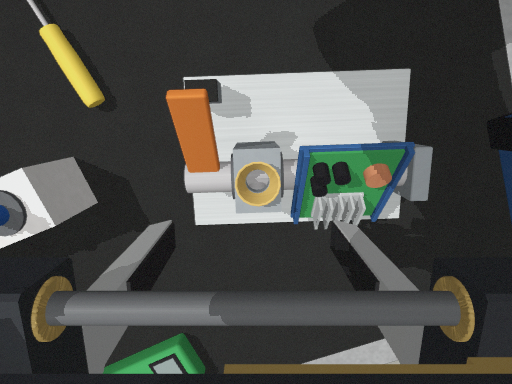

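The wrist picture shows the cup centred at about (259,184), the lever from (188,92) to (204,170), and the plate edges almost square to the image.

```bash
python3 - <<'E'
from h import *
from scipy.spatial.transform import Rotation as R
s=read_state();w=camera("wrist");T=wristT(s)
b=blob(w,(14,80,50),(32,255,255),(225,150,295,220))[0];print(b)
m=cv2.inRange(cv2.cvtColor(w,cv2.COLOR_RGB2HSV),(14,80,50),(32,255,255));m[:150]=0;m[220:]=0;m[:,:225]=0;m[:,295:]=0
c,r=cv2.minEnclosingCircle(cv2.findNonZero(m));print(c,r)
cup=atz("wrist",c,115,T);print(cup.round(1))
a,bb=atz("wrist",(185,78),5,T),atz("wrist",(410,69),5,T);d=bb-a;yaw=np.arctan2(-d[0],d[1]);print("yaw",yaw)
C=np.array([np.cos(yaw),np.sin(yaw)]);Y=np.array([-C[1],C[0]])
p=cup[:2]-85*C-60*Y;print("press",p.round(1))
Rt=R.from_euler("xyz",s["eef_rot"]).as_matrix()
print("tool shift", (Rt.T@(np.r_[p,160]-s["eef_pos"])).round(1), (Rt.T@(np.r_[p,160]-s["eef_pos"])/50).round(2))
# lever end, level guess
for z in(110,130):print(z,((atz("wrist",(188,92),z,T)[:2]-cup[:2])@np.c_[C,Y]).round(1))
E
```

```text
([257.1, 185.0], [235, 162, 45, 45, 1113])
(257.0133361816406, 183.80203247070312) 22.531116485595703
[572.6 177.2 115. ]
yaw -0.311000965083867
press [473.3 146.1]
tool shift [ 84.6 -59.1  70.1] [ 1.69 -1.18  1.4 ]
110 [-92.7 -64. ]
130 [-91.1 -60.1]
```

```bash
python3 -m jog '[[0,[0.2,-0.15,0.14],0],[0,[0.2,-0.15,0.14],0],[0,[0.2,-0.15,0.14],0],[0,[0.2,-0.15,0.14],0],[0,[0.2,-0.15,0.14],0],[0,[0.2,-0.15,0.14],0],[0,[0.2,-0.15,0.14],0],[0,[0.2,-0.15,0.14],0],[0,[0,0,0.1],0],[0,[0,0,0.1],0],[0,[0,0,0.1],0],[0,[0,0,0.1],0],[0,[0,0,0.1],0],[0,[0,0,0.1],0],[0,[0,0,0.1],0],[0,[0,0,0.1],0],[0,[0,0,0.1],0],[0,[0,0,0.1],0]]' 20
```

```text
clock: 4.3
eef_pos: [477.7, 143.4, 123.9]
eef_rot: [3.142, -0.0, 2.793]
wrist_force: [-8.2, 2.4, 10.8]
finger_gap: 0.6
finger_force: 5.5
```

```bash
python3 -m jog '[[0,[0,0,0.1],0],[0,[0,0,0.1],0],[0,[0,0,0.1],0],[0,[0,0,0.1],0],[0,[0,0,0.1],0],[0,[0,0,0.1],0],[0,[0,0,0.1],0],[0,[0,0,0.1],0],[0,[0,0,0],0]]'
```

```text
clock: 5.2
eef_pos: [477.5, 143.3, 83.4]
eef_rot: [-3.141, -0.001, 2.793]
wrist_force: [0.1, -0.4, 0.6]
finger_gap: 0.8
finger_force: 0.1
```

```bash
python3 -m jog '[[0,[0,0,0.06],0],[0,[0,0,0.06],0],[0,[0,0,0.06],0],[0,[0,0,0.04],0],[0,[0,0,0],0]]'
```

```text
clock: 5.7
eef_pos: [477.6, 143.3, 72.9]
eef_rot: [-3.141, -0.0, 2.793]
wrist_force: [0.5, 0.5, -0.3]
finger_gap: 0.2
finger_force: 0.3
```

```bash
python3 -m jog '[[0,[0,0,0.04],0],[0,[0,0,0.02],0],[0,[0,0,0],0]]'
```

```text
clock: 6.0
eef_pos: [477.7, 143.3, 70.1]
eef_rot: [-3.142, -0.0, 2.793]
wrist_force: [-0.2, 0.2, 2.3]
finger_gap: 0.3
finger_force: 0.6
```

```bash
python3 -m jog '[[0,[0,0,0.02],0],[0,[0,0,0.02],0],[0,[0,0,0],0]]'; python3 - <<'E'
from h import *
cv2.imwrite("pics/e.png",camera("scene")[200:384,260:460,::-1].repeat(3,0).repeat(3,1))
E
```

```text
clock: 6.3
eef_pos: [477.7, 143.3, 68.1]
eef_rot: [-3.142, -0.0, 2.793]
wrist_force: [-0.8, -0.0, 1.7]
finger_gap: 0.2
finger_force: 0.8
```

View pics/e.png

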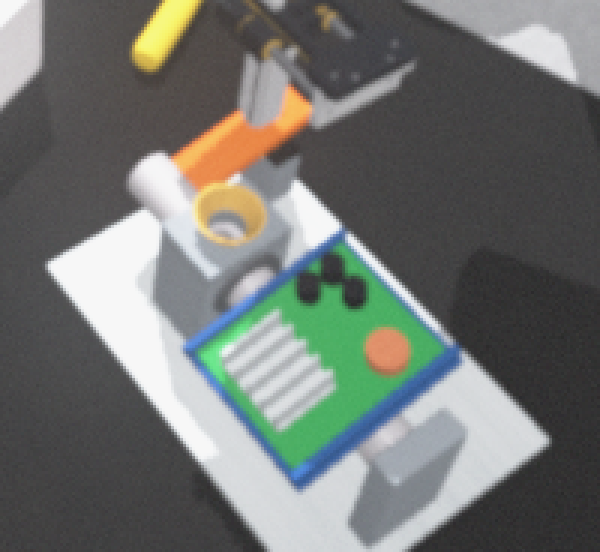

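The fingers (265,90) are on the lever and the carrier is nearly level. I keep pressing until the stop pushes back.

```bash
python3 -m jog '[[0,[0,0,0.02],0],[0,[0,0,0.02],0],[0,[0,0,0.02],0],[0,[0,0,0],0]]'
```

```text
clock: 6.75
eef_pos: [477.7, 143.4, 65.1]
eef_rot: [-3.142, -0.0, 2.793]
wrist_force: [-0.0, 0.4, 1.2]
finger_gap: 0.5
finger_force: 0.7
```

```bash
python3 -m jog '[[0,[0,0,0.03],0],[0,[0,0,0.03],0],[0,[0,0,0],0]]';python3 - <<'E'
from h import *
cv2.imwrite("pics/f.png",camera("scene")[200:304,290:410,::-1].repeat(5,0).repeat(5,1))
E
```

```text
clock: 7.05
eef_pos: [477.7, 143.3, 62.0]
eef_rot: [-3.141, -0.0, 2.793]
wrist_force: [-1.4, 0.4, 1.3]
finger_gap: 0.3
finger_force: 0.5
```

View pics/f.png

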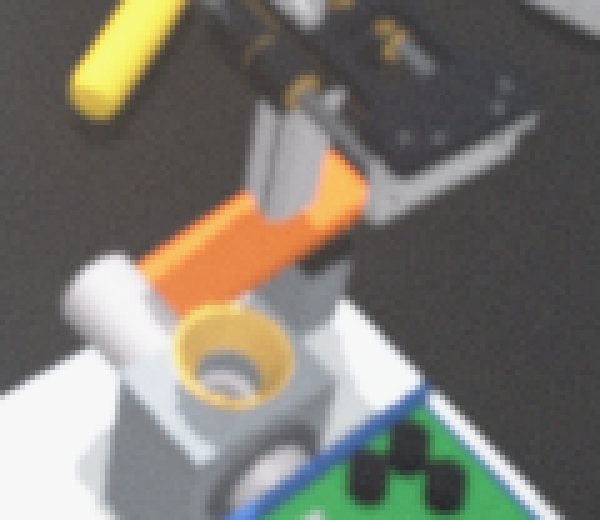

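The fingertips are on the lever at (290,210), just above the stop at (320,265), so I continue.

```bash
python3 -m jog '[[0,[0,0,0.03],0],[0,[0,0,0.03],0],[0,[0,0,0],0]]'
```

```text
clock: 7.4
eef_pos: [477.7, 143.4, 59.0]
eef_rot: [-3.141, -0.0, 2.793]
wrist_force: [-1.5, 0.2, 0.8]
finger_gap: 0.4
finger_force: 0.4
```

```bash
python3 -m jog '[[0,[0,0,0.03],0],[0,[0,0,0.03],0]]'; python3 -m jog '[[0,[0,0,0.03],0]]'
```

```text
clock: 7.6
eef_pos: [477.7, 143.4, 56.2]
eef_rot: [3.142, -0.0, 2.793]
wrist_force: [-1.4, 1.3, 2.6]
finger_gap: 0.4
finger_force: 1.3
clock: 7.7
eef_pos: [477.7, 143.4, 54.6]
eef_rot: [-3.142, -0.0, 2.793]
wrist_force: [-2.1, 1.6, 2.3]
finger_gap: 0.7
finger_force: 1.3
```

```bash
python3 - <<'E'
from h import *
s=camera("scene");w=camera("wrist")
a=cv2.resize(s[200:300,290:390],(500,500),interpolation=2);b=cv2.resize(w[60:384,150:330],(278,500))
cv2.imwrite("pics/g.png",np.hstack([a,b])[:,:,::-1])
k=calibration("scene")
def pr(p):
    T=np.linalg.inv(k["cam_to_world"]);q=k["mtx"]@(T@np.r_[p,1])[:3];q=q[:2]/q[2];return ((q-[290,200])*5).round(0)
C=np.array([np.cos(-.311),np.sin(-.311),0]);Y=np.array([-C[1],C[0],0]);cup=np.array([572.6,177.2,115])
print("tip",pr([477.7,143.4,54.6]),"cup",pr(cup))
for z in(-44,-50,-56):
  print(z,[pr(cup-x*C+y*Y+[0,0,z]) for x in(120,20) for y in(-42,-78)])
E
```

```text
tip [271. 247.] cup [233. 349.]
-44 [array([376., 213.]), array([321., 158.]), array([194., 318.]), array([140., 259.])]
-50 [array([374., 221.]), array([319., 167.]), array([193., 326.]), array([139., 268.])]
-56 [array([372., 230.]), array([317., 176.]), array([191., 334.]), array([138., 276.])]
```

View pics/g.png

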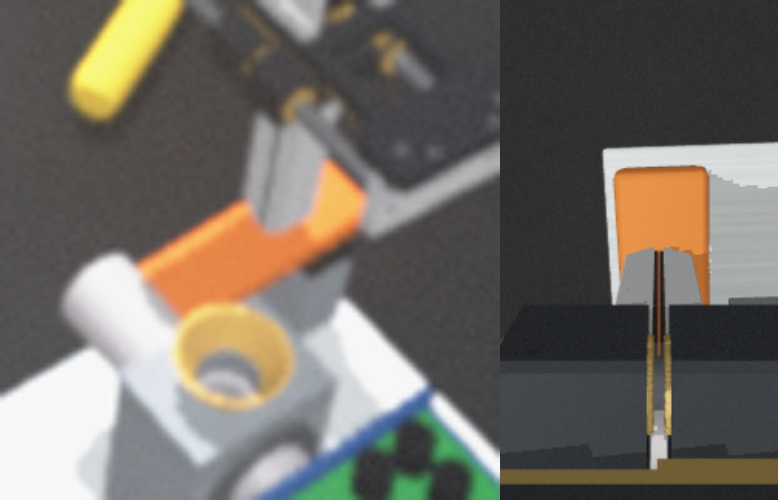

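The lever follows the fingertip (270,232) down and is now just above the dark stop (335,250). I continue until the force rises.

```bash
python3 -m jog '[[0,[0,0,0.03],0]]'; python3 -m jog '[[0,[0,0,0.03],0]]';python3 -m jog '[[0,[0,0,0.03],0]]';python3 -m jog '[[0,[0,0,0.03],0]]'
```

```text
clock: 7.9
eef_pos: [477.8, 143.3, 53.3]
eef_rot: [3.142, 0.0, 2.793]
wrist_force: [-1.8, 1.2, 3.0]
finger_gap: 0.6
finger_force: 1.3
clock: 8.0
eef_pos: [477.7, 143.3, 51.6]
eef_rot: [-3.142, -0.0, 2.793]
wrist_force: [-1.7, 0.6, 1.9]
finger_gap: 0.3
finger_force: 1.3
clock: 8.1
eef_pos: [477.7, 143.3, 50.1]
eef_rot: [-3.142, -0.0, 2.793]
wrist_force: [-2.3, 0.2, 2.0]
finger_gap: 0.5
finger_force: 1.3
clock: 8.2
eef_pos: [477.7, 143.3, 48.6]
eef_rot: [-3.142, -0.0, 2.793]
wrist_force: [-3.2, 0.3, 2.6]
finger_gap: 0.7
finger_force: 1.3
```

Pressing further gives no clear stop, so I lift and look at the lever freely.

```bash
python3 -m jog '[[0,[0,0,-0.5],0],[0,[0,0,-0.7],0],[0,[-0.5,0.6,-0.6],0],[0,[-0.6,0.6,-0.6],0],[0,[-0.6,0,-0.6],0],[0,[0,0,-0.6],0],[0,[0,0,0],0],[0,[0,0,0],0]]'; python3 - <<'E'
from h import *
st=read_state();w=camera("wrist");T=wristT(st);s=camera("scene")
a=cv2.resize(s[200:300,290:390],(400,400),interpolation=2);b=cv2.resize(w[0:256,100:356],(400,400))
cv2.imwrite("pics/i.png",np.hstack([a,b])[:,:,::-1])
k=calibration("wrist")
def pr(p,K,T):
    q=K@(np.linalg.inv(T)@np.r_[p,1])[:3];return q[:2]/q[2]
C=np.array([np.cos(-.311),np.sin(-.311),0]);Y=np.array([-C[1],C[0],0]);cup=np.array([572.6,177.2,115])
ks=calibration("scene")
for th in(0,.1,.2,-.1):
  P=[cup-[0,0,50]-Y*60+C*(-120*np.cos(th)-6*np.sin(th))+np.array([0,0,1])*(120*np.sin(th)+6*np.cos(th))+Y*y for y in(18,-18)]
  print(th,[(pr(p,k["mtx"],T)-[100,0])*400/256 +[400,0] for p in P],[(pr(p,ks["mtx"],ks["cam_to_world"])-[290,200])*4 for p in P])
E
```

```text
clock: 9.0
eef_pos: [576.7, 169.9, 227.2]
eef_rot: [3.142, 0.0, 2.793]
wrist_force: [-0.6, 0.7, 0.2]
finger_gap: 0.4
finger_force: 0.0
0 [array([578.54933108,  97.1452761 ]), array([525.57812708,  99.2928981 ])] [array([300.75212385, 170.00189431]), array([256.43784603, 126.64466815])]
0.1 [array([576.40284425,  94.12744903]), array([521.53422335,  96.35525514])] [array([304.13640998, 156.11330195]), array([259.38737602, 112.68451064])]
0.2 [array([574.26325811,  92.97340985]), array([517.44040158,  95.28191096])] [array([305.81941875, 143.17730013]), array([260.64941725,  99.64223994])]
-0.1 [array([580.67415719, 101.80123401]), array([529.5246061 , 103.87036381])] [array([295.73845607, 184.69723931]), array([251.86778004, 141.37722742])]
```

View pics/i.png

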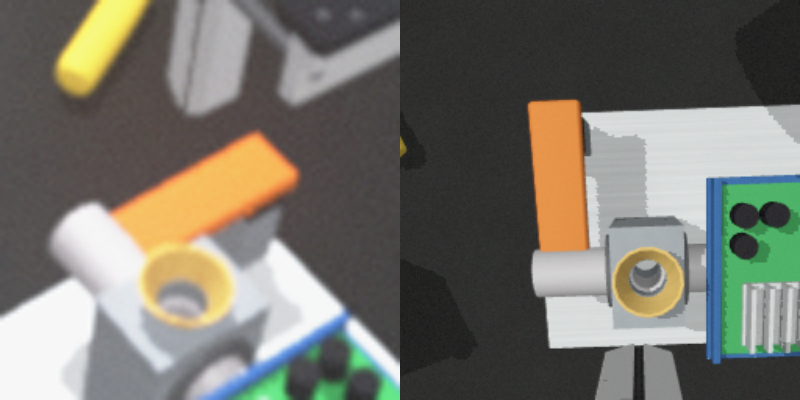

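The free lever's end corners (298,175) and (258,133) match the level prediction, once shifted by the same offset as the cup, so the shaft is at about 0. I'll check the fingertip projection and the hole numerically.

```bash
python3 - <<'E'
from h import *
st=read_state();w=camera("wrist");T=wristT(st)
ks=calibration("scene")
def pr(p,K,T):
    q=K@(np.linalg.inv(T)@np.r_[p,1])[:3];return q[:2]/q[2]
p=st["eef_pos"];print("tip in crop i",[((pr(p+[0,0,z],ks["mtx"],ks["cam_to_world"])-[290,200])*4).round(0) for z in(0,10,20)])
cu=pr([572.6,177.2,115],calibration("wrist")["mtx"],T);print("cup wrist",cu,"i:",(cu-[100,0])*400/256+[400,0])
h=cv2.cvtColor(w,cv2.COLOR_RGB2HSV);m=cv2.inRange(h,(14,80,50),(32,255,255));x,y=cu.astype(int)
m[:y-40]=0;m[y+40:]=0;m[:,:x-40]=0;m[:,x+40:]=0
print("seen",cv2.minEnclosingCircle(cv2.findNonZero(m)))
g=cv2.cvtColor(w,cv2.COLOR_RGB2GRAY);print(g[y-24:y+24:2,x-20:x+20:2])
E
```

```text
tip in crop i [array([195., 130.]), array([198., 116.]), array([200., 101.])]
cup wrist [258.74856072 180.94501763] i: [648.04462612 282.72659005]
seen ((247.4612579345703, 174.2257843017578), 35.735897064208984)
[[175 174 173 172 174 175 174 174 176 175 175 174 173 173 175 173 175 174
  173 174]
 [176 175 174 174 174 174 175 175 176 176 176 175 176 174 174 174 174 173
  173 172]
 [174 175 173 173 171 174 176 204 190 187 188 187 189 201 194 175 174 173
  170 174]
 [174 174 174 172 194 203 181 146 119 124 126 133 136 137 176 193 197 134
  136 174]
 [174 175 173 192 178 115 117 118 120 122 126 132 137 141 147 148 167 196
  150 134]
 [172 174 194 176 118 115 115 114 114 115 126 135 138 145 150 153 153 157
  203 167]
 [175 199 172 117 116 115 116 118 151 177 177 178 178 144 155 155 156 160
  159 196]
 [176 180 116 118 113 116 116 175 175 175 177 174 173  77 144 161 162 167
  160 168]
 [198 156 113 117 115 118  99  93 158 179 178 175  80  80 109 176 165 166
  159 167]
 [192 117 115 114 117 138  95  90  89  90  86  85  80  79 102 197 166 167
  168 169]
 [169 118 118 113 131 147 106  95  90
[... 453 characters left out ...]
 181 183
  182 179]
 [194 125 125 125 125 135 148 116  91  95 103 107 112 118 174 179 183 180
  181 181]
 [201 146 132 135 136 137 140 149 146 130 134 139 166 176 178 179 179 182
  179 179]
 [185 184 128 133 136 139 144 150 151 158 164 166 171 175 176 178 176 178
  179 195]
 [179 191 183 138 142 142 146 150 152 156 160 165 169 172 175 178 178 178
  180 196]
 [178 179 199 180 139 146 146 150 156 161 162 167 171 173 174 176 176 177
  202 155]
 [179 175 177 197 187 148 150 152 157 160 162 166 169 173 172 175 192 202
  156 130]
 [176 176 175 175 185 199 188 155 161 164 168 169 172 173 181 202 187 130
  130 134]
 [174 174 174 173 173 176 186 196 196 192 192 193 198 196 185 155 132 133
  131 132]]
```

The cup's through-hole is visible, and the fingertips appear about 15 mm above the nominal TCP. That would explain the deeper contact. I'll press once more to confirm the hard stop by force.

```bash
python3 -m jog '[[0,[0.5,-0.4,0.4],0],[0,[0.6,-0.4,0.4],0],[0,[0.6,-0.4,0.4],0],[0,[0,0,0.6],0],[0,[0,0,0.6],0],[0,[0,0,0.6],0],[0,[0,0,0.3],0],[0,[0,0,0.1],0],[0,[0,0,0.05],0],[0,[0,0,0.05],0],[0,[0,0,0.03],0]]'; python3 -m jog '[[0,[0,0,0.04],0],[0,[0,0,0],0]]'; python3 -m jog '[[0,[0,0,0.04],0],[0,[0,0,0],0]]'
```

```text
clock: 10.25
eef_pos: [476.6, 142.7, 51.6]
eef_rot: [3.141, 0.001, 2.793]
wrist_force: [0.1, -0.7, 0.2]
finger_gap: 0.7
finger_force: 0.0
clock: 10.45
eef_pos: [476.3, 142.7, 49.2]
eef_rot: [3.141, 0.0, 2.793]
wrist_force: [-0.1, -0.9, -0.5]
finger_gap: 0.6
finger_force: 0.0
clock: 10.65
eef_pos: [476.6, 142.7, 48.0]
eef_rot: [3.141, 0.001, 2.793]
wrist_force: [-4.4, -1.0, 10.6]
finger_gap: 0.2
finger_force: 5.4
```

```bash
python3 -m jog '[[0,[0,0,0.04],0],[0,[0,0,0],0]]'; python3 -m jog '[[0,[0,0,0.04],0],[0,[0,0,0],0]]'
```

```text
clock: 10.85
eef_pos: [476.7, 142.7, 47.7]
eef_rot: [3.141, 0.001, 2.793]
wrist_force: [-14.5, -3.2, 35.4]
finger_gap: 0.3
finger_force: 17.9
clock: 11.05
eef_pos: [476.9, 142.8, 47.5]
eef_rot: [3.141, 0.002, 2.793]
wrist_force: [-26.3, -7.3, 61.1]
finger_gap: 0.5
finger_force: 30.5
```

The hard stop is confirmed: 61 N at the fingertips and no further travel. Now I lift and go to the red pin.

```bash
python3 -m jog '[[0,[0,0,-0.8],0],[0,[0,0,-0.8],0],[0,[0,0,-0.8],0],[94,[-0.29,-0.6,-0.11],0],[94,[-0.29,-0.6,-0.11],0],[94,[-0.29,-0.6,-0.11],0],[94,[-0.29,-0.6,-0.11],0],[94,[-0.29,-0.6,-0.11],0],[94,[-0.29,-0.6,-0.11],0],[94,[-0.29,-0.6,-0.11],0],[94,[-0.29,-0.6,-0.11],0],[94,[-0.29,-0.6,-0.11],0],[94,[-0.29,-0.6,-0.11],0],[94,[-0.29,-0.6,-0.11],0],[94,[-0.29,-0.6,-0.11],0]]'; python3 -m jog '[[94,[0,0,0],0.042],[94,[0,0,0],0.042],[94,[0,0,0],0.042],[94,[0,0,0],0.042],[94,[0,0,0],0.042],[94,[0,0,0],0.042],[94,[0,0,0],0.042],[94,[0,0,0],0.042],[94,[0,0,0],0.042],[94,[0,0,0],0],[94,[0,0,0],0]]'
cat > p.py <<'E'
from h import *
from scipy.spatial.transform import Rotation as R
s=read_state();w=camera("wrist");T=wristT(s)
h=cv2.cvtColor(w,cv2.COLOR_RGB2HSV);m=cv2.inRange(h,(0,150,60),(4,255,255))|cv2.inRange(h,(174,150,60),(180,255,255))
n,l,st,ce=cv2.connectedComponentsWithStats(m)
Rt=R.from_euler("xyz",s["eef_rot"]).as_matrix()
print(s["eef_pos"].round(1),s["eef_rot"].round(3),"yaw rack")
for i in sorted(range(1,n),key=lambda i:-st[i,4])[:3]:
    p=atz("wrist",ce[i],154,T);print(ce[i].round(0),st[i],p.round(1),"shift xy",(Rt.T@(p-s["eef_pos"])).round(1))
cv2.imwrite("pics/j.png",w[:,:,::-1])
E
python3 p.py
```

```text
clock: 12.55
eef_pos: [516.7, -256.6, 229.4]
eef_rot: [3.142, 0.0, 2.793]
wrist_force: [-0.0, 0.5, 0.2]
finger_gap: 92.5
finger_force: 0.0
clock: 13.65
eef_pos: [516.8, -255.1, 229.1]
eef_rot: [3.142, 0.0, 1.609]
wrist_force: [-0.1, 0.9, -0.2]
finger_gap: 94.3
finger_force: 0.0
[ 516.8 -255.1  229.1] [3.142 0.    1.609] yaw rack
[251. 192.] [239 175  25  33 678] [ 515.5 -252.5  154. ] shift xy [ 2.7 -1.2 75.1]
```

View pics/j.png

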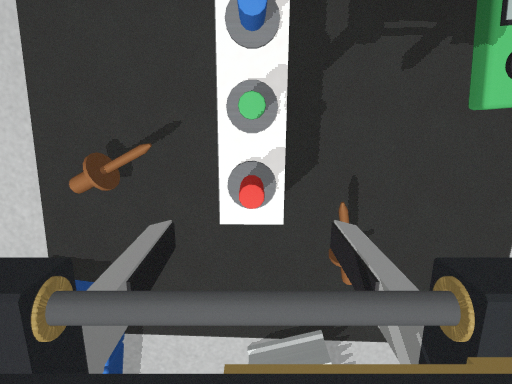

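The wrist picture shows the red handle at (251,196) centred between the open fingers, with the brown pins at (100,175) and (342,250) outside their path. I descend and grip.

```bash
python3 -m jog '[[94,[-0.01,-0.03,0.4],0],[94,[0,0,0.4],0],[94,[0,0,0.4],0],[94,[0,0,0.4],0],[94,[0,0,0.3],0],[94,[0,0,0.2],0],[94,[0,0,0.15],0],[94,[0,0,0.15],0],[94,[0,0,0],0]]'; python3 - <<'E'
from h import *
s=camera("scene");p=read_state()["eef_pos"];print(p)
ks=calibration("scene")
def pr(p):
    q=ks["mtx"]@(np.linalg.inv(ks["cam_to_world"])@np.r_[p,1])[:3];return q[:2]/q[2]
print("tips",[((pr(p+[x,0,z])-[140,100])*5).round(0) for x in(-47,47) for z in(0,20)])
cv2.imwrite("pics/k.png",cv2.resize(s[100:220,140:260],(600,600),interpolation=2)[:,:,::-1])
E
```

```text
clock: 14.6
eef_pos: [515.1, -255.6, 108.4]
eef_rot: [-3.141, -0.001, 1.606]
wrist_force: [-0.1, -0.3, -1.0]
finger_gap: 94.2
finger_force: 0.0
[ 515.30685763 -255.70765     109.11411642]
tips [array([355., 262.]), array([351., 231.]), array([218., 364.]), array([213., 333.])]
```

View pics/k.png

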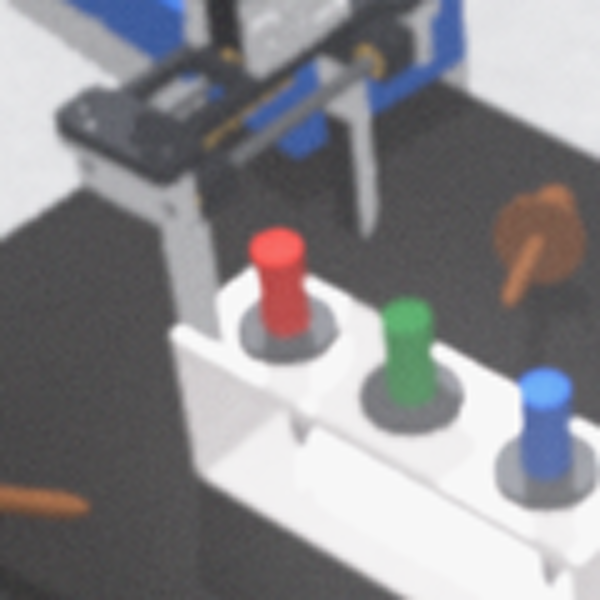

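The last picture shows the far fingertip at (368,237), about 18 mm above the nominal TCP, so I go 15 mm lower before closing on the red handle (280,285).

```bash
python3 -m jog '[[94,[0,0,0.1],0],[94,[0,0,0.1],0],[94,[0,0,0.1],0],[94,[0,0,0],0]]'; python3 -m jog '[[0,[0,0,0],0],[0,[0,0,0],0],[0,[0,0,0],0],[0,[0,0,0],0],[0,[0,0,0],0],[0,[0,0,0],0],[0,[0,0,0],0],[0,[0,0,0],0],[0,[0,0,0],0],[0,[0,0,0],0]]' 45
```

```text
clock: 15.05
eef_pos: [515.0, -255.5, 93.3]
eef_rot: [-3.141, -0.001, 1.605]
wrist_force: [1.0, -0.4, 0.2]
finger_gap: 93.9
finger_force: 0.0
clock: 16.05
eef_pos: [515.3, -255.7, 94.1]
eef_rot: [3.142, 0.0, 1.605]
wrist_force: [1.8, -1.6, 0.2]
finger_gap: 23.7
finger_force: 45.0
```

```bash
python3 -m jog '[[0,[0,0,-0.1],0],[0,[0,0,-0.2],0],[0,[0,0,-0.4],0],[0,[0,0,-0.5],0],[0,[0,0,-0.5],0],[0,[0,0,-0.5],0],[0,[0,0,-0.5],0],[0,[0,0,-0.4],0],[0,[0,0,-0.1],0],[0,[0,0,0],0]]';python3 -m jog '[[0,[0.3,0.05,0],0],[0,[0.5,0.09,0],0],[0,[0.6,0.1,0],0],[0,[0.6,0.1,0],0],[0,[0.6,0.1,0],0],[0,[0.6,0.1,0],0],[0,[0.6,0.1,0],0],[0,[0.6,0.1,0],0],[0,[0.6,0.1,0],0],[0,[0.6,0.1,0],0],[0,[0.6,0.1,0],0],[0,[0.6,0.1,0],0],[0,[0.6,0.1,0],0],[0,[0.6,0.1,0],0],[0,[0.4,0.07,0],0],[0,[0.19,0.03,0],0],[0,[0,0,0],0],[0,[0,0,0],0],[0,[0,0,0],0]]'
python3 - <<'E'
from h import *
from scipy.spatial.transform import Rotation as R
s=read_state();Rt=R.from_euler("xyz",s["eef_rot"]).as_matrix()
d=Rt.T@(np.array([572.6,177.2,94])-s["eef_pos"])-[1.3,0,0];print("shift",d.round(1),(d/50).round(3))
k=calibration("scene");im=camera("scene")
def pr(p):
    q=k["mtx"]@(np.linalg.inv(k["cam_to_world"])@np.r_[p,1])[:3];return q[:2]/q[2]
t=s["eef_pos"]+Rt@[1.3,0,0]+[0,0,36.4-112];print("tip pred",((pr(t)-[280,140])*4).round(0),"cup",((pr([572.6,177.2,115])-[280,140])*4).round(0))
cv2.imwrite("pics/l.png",cv2.resize(im[140:290,280:400],(480,600),interpolation=2)[:,:,::-1])
E
```

```text
clock: 17.05
eef_pos: [515.4, -255.7, 254.7]
eef_rot: [3.141, 0.001, 1.605]
wrist_force: [-0.3, 0.6, -2.9]
finger_gap: 23.3
finger_force: 45.0
clock: 18.95
eef_pos: [572.4, 175.2, 254.1]
eef_rot: [-3.142, 0.0, 1.604]
wrist_force: [-0.1, -0.4, -1.4]
finger_gap: 23.7
finger_force: 45.0
shift [  0.7   0.3 160.1] [0.015 0.006 3.202]
tip pred [240. 438.] cup [226. 519.]
```

```bash
python3 -m jog '[[0,[0.015,0.006,0.3],0],[0,[0,0,0.4],0],[0,[0,0,0.3],0],[0,[0,0,0.2],0],[0,[0,0,0.15],0],[0,[0,0,0.15],0],[0,[0,0,0],0]]';python3 -m jog '[[0,[0,0,0.15],0],[0,[0,0,0.15],0],[0,[0,0,0.15],0]]';python3 -m jog '[[0,[0,0,0.15],0],[0,[0,0,0.15],0],[0,[0,0,0],0]]'
```

```text
clock: 19.7
eef_pos: [572.5, 176.6, 178.4]
eef_rot: [-3.141, 0.0, 1.605]
wrist_force: [0.0, 0.9, -1.5]
finger_gap: 23.3
finger_force: 45.0
clock: 20.0
eef_pos: [572.7, 176.8, 156.0]
eef_rot: [3.142, 0.0, 1.605]
wrist_force: [0.6, -0.7, -0.9]
finger_gap: 23.2
finger_force: 45.0
clock: 20.3
eef_pos: [572.3, 176.7, 140.3]
eef_rot: [-3.14, 0.0, 1.605]
wrist_force: [0.3, -0.5, -1.3]
finger_gap: 23.3
finger_force: 45.0
```

```bash
python3 -m jog '[[0,[0,0,0.12],0],[0,[0,0,0.12],0],[0,[0,0,0.12],0]]';python3 -m jog '[[0,[0,0,0.1],0],[0,[0,0,0.08],0],[0,[0,0,0],0]]';python3 -m jog '[[0,[0,0,0.03],0],[0,[0,0,0],0]]'
```

```text
clock: 20.6
eef_pos: [572.8, 176.8, 123.2]
eef_rot: [3.141, -0.0, 1.605]
wrist_force: [0.1, 0.8, -1.1]
finger_gap: 22.8
finger_force: 45.0
clock: 20.9
eef_pos: [572.5, 176.7, 113.9]
eef_rot: [-3.141, 0.0, 1.605]
wrist_force: [-0.2, 0.5, -1.3]
finger_gap: 23.5
finger_force: 45.0
clock: 21.1
eef_pos: [572.8, 176.8, 113.1]
eef_rot: [3.141, -0.0, 1.605]
wrist_force: [-0.2, 0.2, -1.3]
finger_gap: 23.2
finger_force: 45.0
```

```bash
python3 -m jog '[[0,[0,0,0.03],0],[0,[0,0,0],0]]';python3 -m jog '[[0,[0,0,0.03],0],[0,[0,0,0],0]]';python3 -m jog '[[0,[0,0,0.03],0],[0,[0,0,0],0]]'
```

```text
clock: 21.3
eef_pos: [572.7, 176.8, 111.5]
eef_rot: [-3.142, 0.0, 1.605]
wrist_force: [0.2, 0.3, -1.3]
finger_gap: 23.3
finger_force: 45.0
clock: 21.5
eef_pos: [572.7, 176.8, 109.9]
eef_rot: [-3.141, 0.0, 1.605]
wrist_force: [-0.3, 0.8, 0.2]
finger_gap: 23.6
finger_force: 45.0
clock: 21.7
eef_pos: [572.9, 176.8, 109.1]
eef_rot: [3.141, -0.0, 1.605]
wrist_force: [-1.7, 0.0, 3.6]
finger_gap: 23.2
finger_force: 45.0
```

The collar is seated at the expected height. One small push, then release and retreat.

```bash
python3 -m jog '[[0,[0,0,0.03],0],[0,[0,0,0],0]]';python3 -m jog '[[94,[0,0,0],0],[94,[0,0,0],0],[94,[0,0,0],0],[94,[0,0,0],0],[94,[0,0,0],0],[94,[0,0,0],0],[94,[0,0,0],0],[94,[0,0,0],0],[94,[0,0,-0.2],0],[94,[0,0,-0.3],0],[94,[0,0,-0.4],0],[94,[0,0,-0.5],0],[94,[0,0,-0.5],0],[94,[0,0,-0.4],0],[94,[0,0,-0.2],0],[94,[0,0,0],0],[94,[0,0,0],0]]'
python3 - <<'E'
from h import *
s=read_state();w=camera("wrist");T=wristT(s);k=calibration("wrist")
h=cv2.cvtColor(w,cv2.COLOR_RGB2HSV);m=cv2.inRange(h,(0,150,60),(4,255,255))|cv2.inRange(h,(174,150,60),(180,255,255))
n,l,st,ce=cv2.connectedComponentsWithStats(m);i=1+st[1:,4].argmax();print(ce[i],st[i])
def pr(p,K,T):
    q=K@(np.linalg.inv(T)@np.r_[p,1])[:3];return (q[:2]/q[2]).round(1)
print([pr([572.6,177.2,z],k["mtx"],T) for z in(121,145,169)])
im=camera("scene");ks=calibration("scene")
print("scene red pred",[pr([572.6,177.2,z],ks["mtx"],ks["cam_to_world"]) for z in(121,145,169)])
h=cv2.cvtColor(im,cv2.COLOR_RGB2HSV);m=cv2.inRange(h,(0,140,60),(4,255,255))|cv2.inRange(h,(172,140,60),(180,255,255))
n,l,st,ce=cv2.connectedComponentsWithStats(m)
for i in range(1,n):
    if st[i,4]>20:print(ce[i].round(1),st[i])
C=np.array([np.cos(-.311),np.sin(-.311),0]);Y=np.array([-C[1],C[0],0]);c=np.array([572.6,177.2,71])
print("lever end pred",[pr(c-120*C-60*Y+18*q*Y,ks["mtx"],ks["cam_to_world"]) for q in(1,-1)], blob(im,(5,150,110),(16,255,255),(290,200,380,300)))
E
```

```text
clock: 21.9
eef_pos: [573.0, 176.9, 109.0]
eef_rot: [3.14, -0.0, 1.605]
wrist_force: [-8.0, -2.0, 16.8]
finger_gap: 23.4
finger_force: 45.0
clock: 23.6
eef_pos: [572.5, 176.7, 231.5]
eef_rot: [-3.141, 0.0, 1.605]
wrist_force: [-0.3, -0.5, -1.0]
finger_gap: 93.9
finger_force: 0.0
[252.76273458 194.29624665] [240 177  26  35 746]
[array([252.7, 185.6]), array([252.7, 191.1]), array([252.7, 197.5])]
scene red pred [array([336.9, 267.9]), array([338.3, 260.5]), array([339.7, 252.9])]
[337.3 260.5] [331 250  14  23 232]
lever end pred [array([365.2, 242.5]), array([354.1, 231.7])] [([348.9, 246.2], [331, 234, 33, 24, 163]), ([325.1, 249.1], [319, 246, 14, 8, 21])]
```

The red handle stands upright in the cup at the predicted seated height, the lever is level, and the gripper is clear.

```bash
python3 -c "
from cell import *
print(sign_off())"
```

```text
the job is handed in; nothing more can be done
None
```

I pressed the lever down to its hard stop, pushed the red pin through the cup and shaft until its collar seated on the cup, let go and backed clear. I handed the job in at about 24 s; the sign-off returned no verdict.

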